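Mixed-up pot lids at the topping station

ROBOT

A 6-joint arm with a two-finger parallel gripper is mounted at the origin on the work surface. World frame = base frame: x ahead of the robot, y to its left, z up, the work surface at z = 0. Lengths are in mm, angles in rad, forces in N, time in s.
With the tool pointing down it reaches from about 350 to 775 mm from the base axis. Payload 7.3 kg.
Tool frame: the origin (TCP) lies on the centre line of the jaws, within the pads' length; the fingertips stand 11 mm ahead of it and the grasp point (between the pads) lies 8 mm behind it; z points along the fingers, y is the line along which they close (so a half turn about z gives the same grasp; the last joint's range is limited). The gripper opens to 92 mm and grips with 3 to 60 N. Pads are 19 mm wide; open, the fingers measure 130 mm over their backs; the gripper's body (75 mm by 190 mm) begins 47 mm behind the grasp point.
Start: joints at [1.158, 0.342, 1.524, -0, 1.275, -0.146], TCP at [138.398, 506.448, 237.741] pointing down, gripper open.
Joint ranges: [-2.53, 2.53], [-0.77, 2.02], [0.04, 2.7], [-1, 4.14], [0.28, 2.66], [-3.11, 3.11]. Speed limits (rad/s): [2.57, 2.57, 3.14, 3.14, 3.14, 3.14].

INTERFACE

Orientations are given as [roll, pitch, yaw] about the fixed x, y, z axes, in that order (R = Rz(yaw) Ry(pitch) Rx(roll)).
In Python, from plant import bot gives the robot as it stands.
- The arm moves only by the tool step_arm, never from a script. Its argument "deltas" is a list of rows, each a list of 5 numbers: the opening, from 0 (shut) to 1 (fully open), then the shift along the tool's x, y, z each as a share of 0.5 m, from -1 to 1, then the turn about the tool's z as a share of pi/2 rad, from -1 to 1. In form: [[claw, x, y, z, turn], ...]. A call has 1 to 8 rows; each row shifts and turns the commanded pose from where the row before left it, along the tool's axes as they then stand; what a row does not reach is not made up. A row lasts 1/10 s, in which the tool goes at most 50 mm and 8.59 degrees, less where a joint would pass 70% of its speed; a pose out of reach is approached as far as the arm can. A call with a number of a shift or a turn outside -1 to 1 is refused whole. A call with a gripper value outside its range is refused whole. The fingers move at their own pace and stop on an object; the grip force is fixed at half the most. Time passes only in rows, so rows that do not move let the fingers close. It gives the time, the measured TCP pose, the force, the opening and the grip force at its end, in the units of the state.
- bot.get_obs(): the state, without advancing time (a new reading comes with each control period).
- bot.capture(name): name is "scene" or "top" or "wrist"; returns (picture, depth): 384x512x3 uint8, red, green, blue; 384x512 float32, mm along the optical axis (not along the pixel's ray), 0 where there is no reading.
- bot.camera_params(name): a dict with "fov_y" (degrees; the focal length in pixels is half the picture's height over the tangent of half this angle, whatever the lens; pixels are square), "cx", "cy" (the principal point, pixels), "rvec" (rotation vector, rad) and "tvec" (3), from world to camera coordinates, as OpenCV has them. Camera axes: x right, y down, z forward; pixel columns grow to the right and rows downward; lengths in mm; the calibration is good to about 2 mm. A picture is of the moment at which its call begins: read the wrist's pose just before it. camera_params takes no time and is no camera call; for the wrist camera it gives the pose at the moment of the call.
- bot.close_job(): hands the job in; it is judged then, once.
The state is a dict: "time": time; "joint_positions": joint angles; "dq": joint speeds; "tau": joint torques, N m; "tool_pos": TCP position; "tcp_rot": TCP orientation; "contact_force": force on the tool from outside, world axes, zero at the start; "moment": the same for the moment, N m; "grip_width": finger opening in mm; "finger_force": force on a finger pad.
Only numpy, scipy, OpenCV 4.12 (cv2) and the standard library are available. Lean on these libraries where they do the work, as an engineer would, in place of code of your own. Each camera call takes 0.05 s, during which the arm holds its last target. There are 200 camera calls.

TASK

The lids of the three steel pots were put back on the wrong pots after washing. Put each lid on the pot of its own shape (round, square, oblong), lying flat, centred and squared up with the pot so that it closes the mouth. Let a lid that has to wait lie on the middle of the wire rack, never on the counter, and leave the pots, mug, shaker and bottle where they stand.

Things in the scene. Friction and masses are not known exactly. Their poses are not given: they have to be found in the camera images.
- lid_round_grip (a point): Round flat bright metal lid, 4 mm thick, about 0.18 kg, black handle on its centre: plate 146 mm in diameter; the handle is a knob 32 mm in diameter, 20 mm tall, on a neck 22 mm in diameter, 16 mm clear of the plate. Point: middle of the handle, 30 mm above the lid's underside, 10 mm below the handle's top (100 mm over the counter when on a pot, 52 mm on the rack); z up. Starts on the square pot.
- lid_square_grip (a point): Square flat bright metal lid, 4 mm thick, about 0.18 kg, black handle on its centre: plate 136 x 136 mm, a bar 70 (along x) x 14 (along y) x 20 mm tall, 16 mm clear of the plate on two posts. Point: middle of the handle, 30 mm above the lid's underside, 10 mm below the handle's top (100 mm over the counter when on a pot, 52 mm on the rack); z up, x along the bar and one pair of edges. Starts on the oblong pot.
- lid_oblong_grip (a point): Oblong flat bright metal lid, 4 mm thick, about 0.18 kg, black handle on its centre: plate 180 mm (along x) x 112 mm (along y), a bar 70 (along x) x 14 (along y) x 20 mm tall, 16 mm clear of the plate on two posts. Point: middle of the handle, 30 mm above the lid's underside, 10 mm below the handle's top (100 mm over the counter when on a pot, 52 mm on the rack); z up, x along the bar and the long edges. Starts on the round pot.
- pot_round: Loose empty stainless pot standing on the counter, 0.6 kg, 70 mm high, with a flat 12 mm wide rim all round; mouth 120 mm in diameter, 144 mm in diameter over the rim. Origin: centre of the underside, on the counter; z up.
- pot_square: Loose empty stainless pot standing on the counter, 0.6 kg, 70 mm high, with a flat 12 mm wide rim all round; mouth 108 x 108 mm, 132 x 132 mm over the rim. Origin: centre of the underside, on the counter; z up, x and y along its sides.
- pot_oblong: Loose empty stainless pot standing on the counter, 0.6 kg, 70 mm high, with a flat 12 mm wide rim all round; mouth 152 x 84 mm, 176 x 108 mm over the rim. Origin: centre of the underside, on the counter; z up, x along the long sides.
- rack: Wire draining rack standing on the counter, empty at the start: 190 mm (along x) x 150 mm (along y), the tops of its wires 22 mm above the counter; 0.5 kg, loose. Origin: its centre, on the counter; z up.
- mug: Bystander: glass mug, 76 mm in diameter, 110 mm high, with a handle. Origin: centre of its underside.
- shaker: Bystander: aluminium seasoning shaker, 60 mm in diameter, 95 mm high. Origin: centre of its underside.
- bottle: Bystander: closed amber bottle, 60 mm in diameter, 150 mm high. Origin: centre of its underside.
There are look-alikes about, which are no part of the job. What is shaped like the part that bears lid_square_grip but turquoise is not meant. Leave any red look-alike of the pot_square alone.

How it is judged:
By the outcome, as a careful person would: the job done as asked, in the order asked, and still so for the second after the job is handed in, with the robot touching nothing.
It also fails if it takes over 104 s, if anything falls off the work surface, if the arm or the gripper's body presses on something with over 40 N, if the wrist force passes 120 N, or if a joint passes its speed limit or range.

## Working session

There is one attempt and no reset: what is moved stays moved. The work goes in short steps, Python scripts to look and compute and a tool call to move; the robot and the scene stay as the last step left them, time stands still between calls to the robot, and variables do not carry over. Pictures are saved under pics/ and viewed, at most 14 in all, crops included, and the job is handed in when it is done.

Besides the shell and the picture viewer there is one more tool, called after ">>>" as a command line: name --pt "numbers of a row" for each row, then --argument value for the rest. step_arm: Moves the arm, as the interface text tells. Shift numbers are shares of 0.5 m and turn numbers shares of pi/2 rad, none past 1 either way. Its arguments: {"type":"object","properties":{"deltas":{"type":"array","items":{"type":"array","items":{"type":"number","minimum":-1,"maximum":1}}}},"required":["deltas"]}

```bash
mkdir -p pics; ls; python3 - <<'E'
from plant import bot
import cv2,numpy as np
for n in("top","scene"):
    p,d=bot.capture(n); np.savez(f"pics/{n}0.npz",p=p,d=d)
    cv2.imwrite(f"pics/{n}0.png",cv2.resize(p[:,:,::-1],(800,600)))
    print(n,bot.camera_params(n))
print(bot.get_obs())
E
```

```text
pics
top {'fov_y': 56.98537202538528, 'cx': 252.93192164032993, 'cy': 193.20664426078562, 'rvec': array([ 2.16841002, -2.17377701,  0.09546687]), 'tvec': array([ 110.02272068,  487.97213526, 1244.39881845])}
scene {'fov_y': 43.138200403026744, 'cx': 254.8569144872136, 'cy': 196.24674606888624, 'rvec': array([ 0.96380895,  2.36153568, -1.15887017]), 'tvec': array([ 263.95010081, -190.30136812, 1897.42260713])}
{'time': 0.1, 'joint_positions': array([ 1.15800866e+00,  3.42655035e-01,  1.52493185e+00, -2.32329232e-05,
        1.27538611e+00, -1.46033162e-01]), 'dq': array([ 1.89983587e-04, -1.27902892e-03, -1.68851505e-03,  3.99177225e-05,
        2.61013029e-04,  1.05162811e-03]), 'tau': array([ 1.07638174e-03, -4.32008708e+01, -2.44687110e+01,  7.16805551e-02,
        5.27961587e-02, -3.10336077e-05]), 'tool_pos': array([138.25121788, 506.10703794, 237.10979883]), 'tcp_rot': array([-3.14022377e+00, -1.78879366e-04,  2.87484480e+00]), 'contact_force': array([ 0.15226165, -0.3436032 , -0.43777071]), 'moment': array([ 0.01893371, -0.03607146, -0.04858794]), 'finger_force': 0.0, 'grip_width': 91.79912005378428}
```

View pics/top0.png

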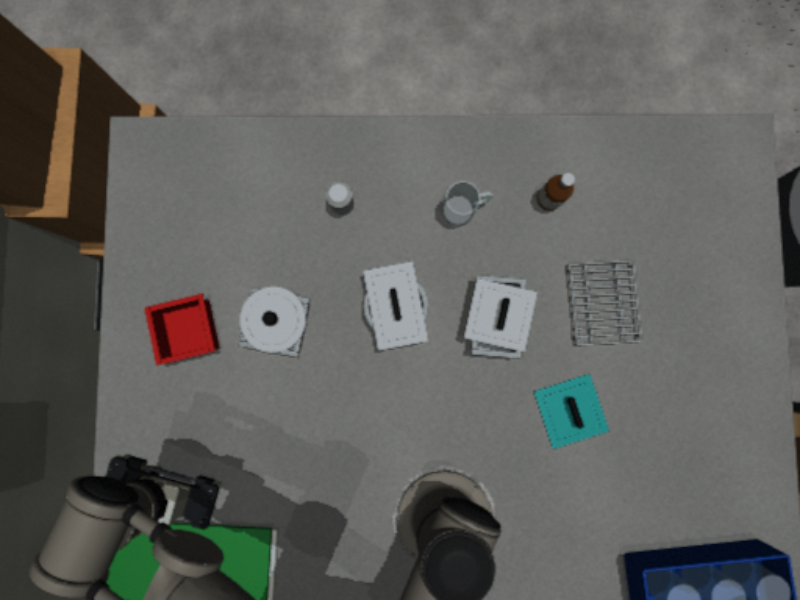

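View pics/scene0.png

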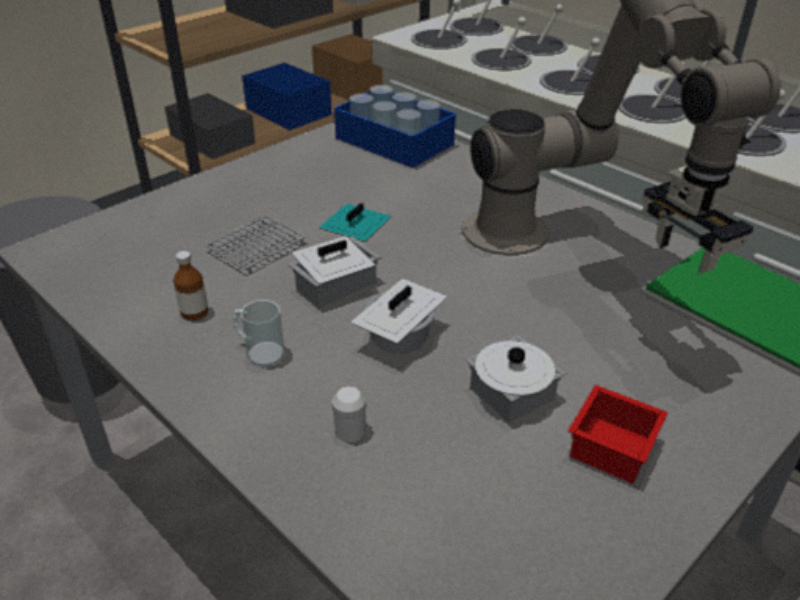

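The top view (800 px scale) shows these candidates:
- **Round lid:** knob at (270,319), on the square pot.
- **Oblong lid:** bar at (396,305), on the round pot.
- **Square lid:** bar at (503,314), on the oblong pot.
- **Rack:** at (603,302).
- **Look-alikes to leave:** turquoise square lid at (572,411), lying on the counter, and red square pot at (182,329).

I chose the bright metal lids and the steel pots. Next is a close crop to check, plus the first measurements.

```bash
cat > h.py <<'E'
from plant import bot
import cv2,numpy as np,math
def cam(n):
    c=bot.camera_params(n); R=cv2.Rodrigues(c["rvec"])[0]; f=192/math.tan(math.radians(c["fov_y"]/2))
    return R,np.array(c["tvec"]).ravel(),f,c["cx"],c["cy"]
def px2w(C,uv,z):
    "pixels to world on plane z"
    R,t,f,cx,cy=C; uv=np.atleast_2d(uv).astype(float)
    r=np.c_[(uv[:,0]-cx)/f,(uv[:,1]-cy)/f,np.ones(len(uv))]@R; o=-R.T@t
    return o+r*((z-o[2])/r[:,2])[:,None]
def w2px(C,P):
    R,t,f,cx,cy=C; q=np.atleast_2d(P)@R.T+t
    return np.c_[q[:,0]/q[:,2]*f+cx,q[:,1]/q[:,2]*f+cy]
def go(x,y,z,yaw=None):
    "shares in the tool axes as they now stand; turn is to be done with the shift in rows (small) or apart"
    o=bot.get_obs(); p=o["tool_pos"]; w=o["tcp_rot"][2]
    d=np.array([x,y,z])-p; c,s=math.cos(w),math.sin(w)
    if yaw is None: yaw=w
    dw=(yaw-w+math.pi/2)%math.pi-math.pi/2
    print("t%.1f pos"%o["time"],p.round(1),"yaw %.3f"%w,"shift xyz",np.round(np.array([c*d[0]+s*d[1],s*d[0]-c*d[1],-d[2]])/500,4),"turn %.4f"%(-dw/(math.pi/2)),"q6 %.2f"%o["joint_positions"][5])
E
python3 - <<'E'
from h import *
C=cam("top"); k=512/800
for n,uv,z in [("round",(270,319),110),("oblong",(396,305),110),("square",(503,314),110),("rack",(603,302),22),("turq",(572,411),40),("red",(182,329),70),("mug",(460,205),50),("bottle",(552,195),60),("shaker",(339,197),60)]:
    print(n,px2w(C,np.array(uv)*k,z)[0].round(0))
for n,a,b in [("oblongbar",(393,289),(399,320)),("squarebar",(506,300),(500,329)),("oblong edge",(409,263),(427,342)),("sq edge",(479,279),(466,342)),("rack",(568,263),(575,346))]:
    q=px2w(C,np.array([a,b])*k,90); d=q[1]-q[0]; print(n,"yaw %.3f"%(math.atan2(d[1],d[0])%math.pi))
p=np.load("pics/top0.npz")["p"]; c=p[150:300,80:430,::-1]
cv2.imwrite("pics/c1.png",cv2.resize(c,(800,343),interpolation=cv2.INTER_CUBIC))
o=bot.get_obs();R,t,f,_,_=cam("wrist");print("wrist cam pos",(-R.T@t).round(0),"axis",R[2].round(3),"right",R[0].round(3),f)
E
```

```text
round [444. 375. 110.]
oblong [473. 107. 110.]
square [ 454. -121.  110.]
rack [ 487. -367.   22.]
turq [ 243. -283.   40.]
red [425. 578.  70.]
mug [707. -40.  50.]
bottle [ 727. -247.   60.]
shaker [724. 236.  60.]
oblongbar yaw 0.188
squarebar yaw 2.919
oblong edge yaw 0.217
sq edge yaw 2.924
rack yaw 0.052
wrist cam pos [ 73. 524. 384.] axis [ 0.243 -0.068 -0.968] right [ 0.264  0.965 -0.002] 305.55403327425154
```

View pics/c1.png

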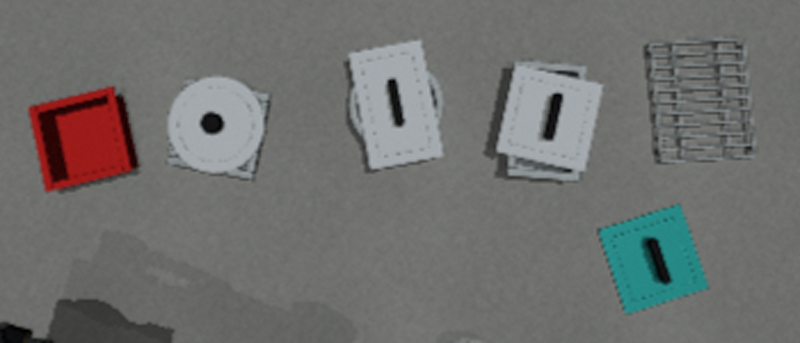

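The crop confirms the choice: bright lids with knob or bars at (212,123), (396,103) and (552,116). The turquoise lid at (652,260) and the red pot at (82,137) are decoys. Plan: square lid to rack, oblong lid to oblong pot, round lid to round pot, then square lid to square pot.

```bash
python3 - <<'E'
from h import *
go(440,375,238,2.92)
go(454,-121,238,2.92)
E
```

```text
t0.1 pos [138.3 506.1 237.1] yaw 2.875 shift xyz [-0.6513 -0.0939 -0.0018] turn -0.0287 q6 -0.15
t0.1 pos [138.3 506.1 237.1] yaw 2.875 shift xyz [-0.9398 -1.0434 -0.0018] turn -0.0287 q6 -0.15
```

>>> step_arm --pt "1 -0.081 -0.012 0 0" --pt "1 -0.081 -0.012 0 0" --pt "1 -0.081 -0.012 0 0" --pt "1 -0.081 -0.012 0 0" --pt "1 -0.081 -0.012 0 0" --pt "1 -0.081 -0.012 0 0" --pt "1 -0.081 -0.012 0 0" --pt "1 -0.081 -0.012 0 0"

```text
time: 0.9
tool_pos: [439.5, 373.7, 237.3]
tcp_rot: [-3.141, -0.001, 2.875]
contact_force: [0.7, 0.5, -0.3]
grip_width: 91.8
finger_force: 0.0
```

```bash
python3 - <<'E'
from h import *
C=cam("wrist"); p,d=bot.capture("wrist"); np.savez("pics/w1.npz",p=p,d=d,C=np.array(C,dtype=object),allow_pickle=True)
cv2.imwrite("pics/w1.png",cv2.resize(p[:,:,::-1],(800,600),interpolation=cv2.INTER_CUBIC))
go(454,-121,238,2.92)
E
```

```text
t0.9 pos [445.  370.9 237. ] yaw 2.871 shift xyz [-0.2802 -0.9433 -0.002 ] turn -0.0311 q6 -0.74
```

View pics/w1.png

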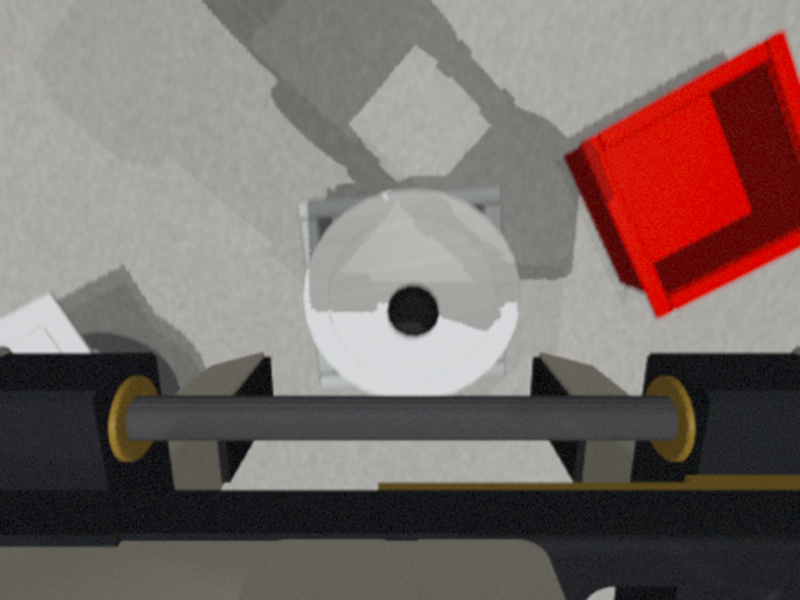

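The knob's top is at (414,310). The square pot's rim corners peek out at about (301,203), (498,188), (320,387) and (504,373). The red pot, upper right, is left alone.

```bash
python3 - <<'E'
from h import *
C=np.load("pics/w1.npz",allow_pickle=True)["C"]; k=512/800
print("knob",px2w(C,np.array((414,310))*k,110).round(1))
q=px2w(C,np.array([(301,203),(498,188),(504,373),(320,387)])*k,70);print(q.round(1),q.mean(0).round(1))
for i in range(4):
    d=q[(i+1)%4]-q[i];print(np.linalg.norm(d).round(1),round(math.atan2(d[1],d[0])%(math.pi/2),3))
go(454,-121,238,2.92)
E
```

```text
knob [[445.8 379.2 110. ]]
[[368.2 325.7  70. ]
 [392.5 450.   70. ]
 [517.3 426.9  70. ]
 [493.2 298.5  70. ]] [442.8 375.3  70. ]
126.6 1.378
126.9 1.388
130.6 1.385
127.9 1.356
t0.9 pos [445.  370.9 237. ] yaw 2.871 shift xyz [-0.2802 -0.9433 -0.002 ] turn -0.0311 q6 -0.74
```

>>> step_arm --pt "1 -0.028 -0.09 0 0" --pt "1 -0.028 -0.09 0 0" --pt "1 -0.028 -0.09 0 0" --pt "1 -0.028 -0.09 0 0" --pt "1 -0.028 -0.09 0 0" --pt "1 -0.028 -0.09 0 0" --pt "1 -0.028 -0.09 0 0" --pt "1 -0.028 -0.09 0 0"

```text
time: 1.75
tool_pos: [450.8, -3.7, 237.6]
tcp_rot: [3.141, -0.0, 2.875]
contact_force: [0.3, 0.4, -0.3]
grip_width: 91.7
finger_force: 0.0
```

>>> step_arm --pt "1 -0.028 -0.09 0 0" --pt "1 -0.028 -0.09 0 0" --pt "1 -0.01 -0.04 0 -0.03" --pt "1 0 0 0 0" --pt "1 0 0 0 0"

```text
time: 2.25
tool_pos: [453.9, -116.5, 237.3]
tcp_rot: [3.141, -0.001, 2.92]
contact_force: [-0.2, 0.7, -0.1]
grip_width: 91.7
finger_force: 0.0
```

```bash
cat >> h.py <<'E'
def snap(n,name="wrist"):
    C=cam(name); p,d=bot.capture(name); np.savez(f"pics/{n}.npz",p=p,d=d,C=np.array(C,dtype=object))
    cv2.imwrite(f"pics/{n}.png",cv2.resize(p[:,:,::-1],(800,600),interpolation=cv2.INTER_CUBIC))
    return C
def meas(n,pts,z):
    C=np.load(f"pics/{n}.npz",allow_pickle=True)["C"]; return px2w(C,np.array(pts)*512/800,z)
def quad(n,pts,z):
    q=meas(n,pts,z); print("centre",q.mean(0).round(1))
    for i in range(4):
        d=q[(i+1)%4]-q[i];print(" side %.1f yaw %.3f"%(np.linalg.norm(d),math.atan2(d[1],d[0])%math.pi))
E
python3 -c "
from h import *
snap('w2');go(454,-121,238,2.92)"
```

```text
t2.3 pos [ 454.  -115.9  237.5] yaw 2.921 shift xyz [-0.0023 -0.0099 -0.0011] turn 0.0008 q6 -1.76
```

View pics/w2.png

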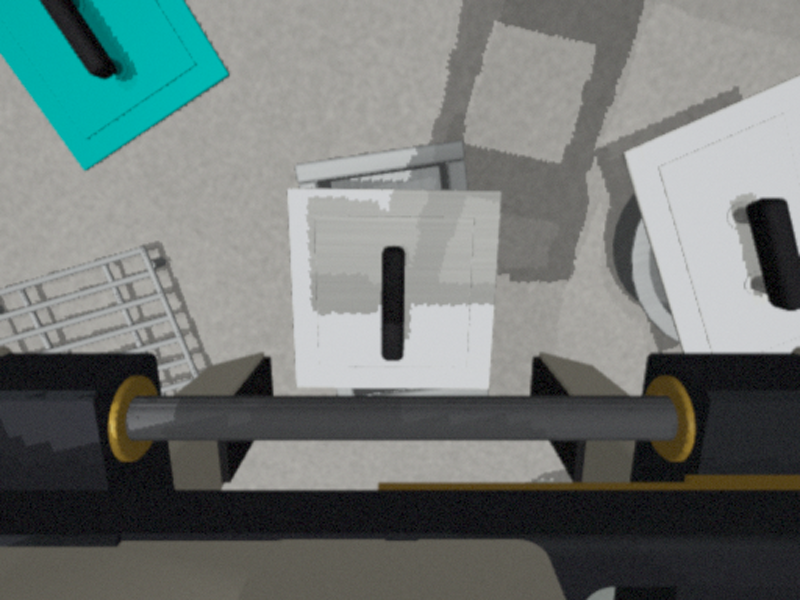

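The square lid's corners are at (289,189), (501,191), (490,389) and (297,387). Its bar top runs from (394,247) to (392,359).

```bash
python3 - <<'E'
from h import *
quad("w2",[(289,189),(501,191),(490,389),(297,387)],74)
b=meas("w2",[(394,247),(392,359)],110);print(b.round(1),b.mean(0).round(1)); d=b[1]-b[0];print("yaw",math.atan2(d[1],d[0]),np.linalg.norm(d))
go(*b.mean(0)[:2],92,math.atan2(d[1],d[0]))
E
```

```text
centre [ 455.7 -122.1   74. ]
 side 133.8 yaw 1.340
 side 135.0 yaw 2.915
 side 135.5 yaw 1.337
 side 134.7 yaw 2.902
[[ 420.7 -113.7  110. ]
 [ 487.  -130.2  110. ]] [ 453.9 -122.   110. ]
yaw -0.243638274238259 68.3437372315045
t2.3 pos [ 454.  -115.9  237.5] yaw 2.921 shift xyz [-0.0025 -0.0119  0.2909] turn 0.0149 q6 -1.76
```

>>> step_arm --pt "1 -0.004 -0.012 0.06 0.01" --pt "1 0 0 0.06 0" --pt "1 0 0 0.06 0" --pt "1 0 0 0.05 0" --pt "1 0 0 0.03 0" --pt "1 0 0 0.02 0" --pt "1 0 0 0.011 0" --pt "1 0 0 0 0"

```text
time: 3.1
tool_pos: [454.9, -122.5, 92.1]
tcp_rot: [3.141, -0.0, 2.907]
contact_force: [0.6, -0.1, 1.0]
grip_width: 91.9
finger_force: 0.0
```

>>> step_arm --pt "0 0 0 0 0" --pt "0 0 0 0 0" --pt "0 0 0 0 0" --pt "0 0 0 0 0" --pt "0 0 0 0 0" --pt "0 0 0 0 0" --pt "0 0 0 0 0" --pt "0 0 0 0 0"

```text
time: 3.9
tool_pos: [454.9, -123.2, 92.2]
tcp_rot: [3.141, -0.0, 2.906]
contact_force: [0.0, -0.3, 0.2]
grip_width: 32.4
finger_force: 0.0
```

```bash
python3 - <<'E'
from h import *
o=bot.get_obs();print(o["grip_width"],o["finger_force"],o["contact_force"],o["moment"])
go(455,-122,170)
E
```

```text
32.36471649836229 0.0 [ 0.03592801 -0.27174905  0.15595434] [ 0.01596768  0.03249673 -0.01787957]
t3.9 pos [ 454.9 -123.2   92.2] yaw 2.906 shift xyz [ 0.0003  0.0024 -0.1556] turn -0.0000 q6 -1.76
```

>>> step_arm --pt "0 0 0 0 0" --pt "0 0 0 0 0" --pt "0 0 0 0 0" --pt "0 0 0 0 0" --pt "0 0 0 0 0"

```text
time: 4.4
tool_pos: [454.9, -123.1, 92.2]
tcp_rot: [3.141, -0.0, 2.906]
contact_force: [0.2, 0.9, 0.0]
grip_width: 13.9
finger_force: 30.0
```

>>> step_arm --pt "0 0 0 -0.01 0" --pt "0 0 0 -0.03 0" --pt "0 0 0 -0.04 0" --pt "0 0 0 -0.04 0" --pt "0 0 0 -0.04 0" --pt "0 0 0 0 0"

```text
time: 5.0
tool_pos: [456.2, -123.7, 174.5]
tcp_rot: [-3.141, 0.005, 2.906]
contact_force: [0.6, 0.3, -2.3]
grip_width: 13.6
finger_force: 30.0
```

```bash
python3 - <<'E'
from h import *
snap("t1","top");p=np.load("pics/t1.npz")["p"][140:300,200:430,::-1]
cv2.imwrite("pics/t1c.png",cv2.resize(p,(800,556),interpolation=cv2.INTER_CUBIC))
go(487,-367,170,math.pi+.06)
E
```

```text
t5.0 pos [ 455.3 -123.4  173. ] yaw 2.906 shift xyz [-0.1752 -0.459   0.0059] turn -0.1880 q6 -1.76
```

View pics/t1c.png

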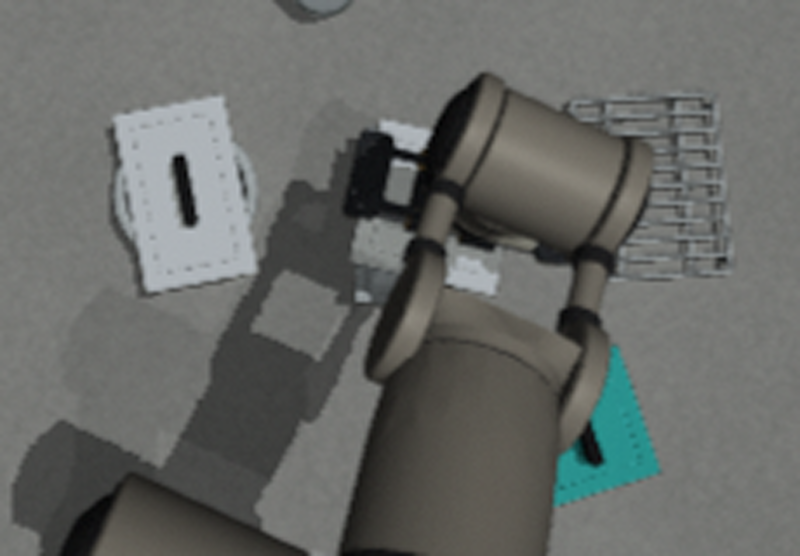

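The gripper holds the square lid: width 14 mm, 30 N. In the top view nothing else has moved.

```bash
python3 - <<'E'
from h import *
C=cam("top"); q=px2w(C,np.array([(647,42),(745,40),(755,159),(657,163)])/2.286+[80,150],22)
print(q.round(1),q.mean(0).round(1))
for i in range(4): d=q[(i+1)%4]-q[i];print(np.linalg.norm(d).round(),round(math.atan2(d[1],d[0])%math.pi,3))
go(*q.mean(0)[:2],173)
E
```

```text
[[ 577.1 -288.1   22. ]
 [ 579.8 -442.4   22. ]
 [ 392.8 -450.    22. ]
 [ 387.  -297.7   22. ]] [ 484.2 -369.6   22. ]
154.0 1.588
187.0 0.04
152.0 1.609
190.0 0.05
t5.0 pos [ 455.3 -123.4  173. ] yaw 2.906 shift xyz [-1.709e-01 -4.653e-01 -1.000e-04] turn -0.0000 q6 -1.76
```

>>> step_arm --pt "0 -0.03 -0.08 0 0" --pt "0 -0.03 -0.08 0 0" --pt "0 -0.03 -0.08 0 0" --pt "0 -0.03 -0.08 0 0" --pt "0 -0.03 -0.08 0 0" --pt "0 -0.021 -0.065 0 -0.06" --pt "0 0 0 0 -0.06" --pt "0 0 0 0 -0.059"

```text
time: 5.85
tool_pos: [482.8, -369.9, 169.5]
tcp_rot: [3.139, -0.003, -3.094]
contact_force: [-0.3, 0.6, -1.1]
grip_width: 13.8
finger_force: 30.0
```

```bash
python3 - <<'E'
from h import *
go(484.2,-369.6,46,3.187)
E
```

```text
t5.8 pos [ 482.8 -369.9  169.5] yaw -3.094 shift xyz [-0.0029  0.0005  0.2471] turn 0.0014 q6 -2.40
```

>>> step_arm --pt "0 -0.003 0 0.05 0" --pt "0 0 0 0.06 0" --pt "0 0 0 0.06 0" --pt "0 0 0 0.04 0" --pt "0 0 0 0.025 0" --pt "0 0 0 0.007 0" --pt "0 0 0 0.003 0" --pt "0 0 0 0.003 0"

```text
time: 6.65
tool_pos: [485.8, -369.6, 49.0]
tcp_rot: [-3.14, 0.001, -3.096]
contact_force: [0.0, 0.2, -1.2]
grip_width: 13.8
finger_force: 30.0
```

```bash
python3 - <<'E'
from h import *
go(484.2,-369.6,44,3.187);print(bot.get_obs()["contact_force"])
E
```

```text
t6.7 pos [ 485.8 -369.6   49. ] yaw -3.096 shift xyz [0.0032 0.0002 0.01  ] turn 0.0002 q6 -2.39
[ 0.0342657   0.15247028 -1.244587  ]
```

>>> step_arm --pt "0 0.002 0 0.005 0" --pt "0 0 0 0.003 0" --pt "0 0 0 0.002 0" --pt "0 0 0 0 0"

```text
time: 7.05
tool_pos: [484.4, -369.3, 44.1]
tcp_rot: [-3.141, 0.001, -3.096]
contact_force: [-2.2, 1.4, 3.9]
grip_width: 14.0
finger_force: 30.0
```

>>> step_arm --pt "0.6 0 0 0 0" --pt "0.6 0 0 0 0" --pt "0.6 0 0 0 0" --pt "0.6 0 0 0 0" --pt "0.6 0 0 0 0"

```text
time: 7.55
tool_pos: [484.3, -369.2, 43.1]
tcp_rot: [3.141, 0.0, -3.096]
contact_force: [-0.9, -0.8, 0.8]
grip_width: 49.0
finger_force: 0.0
```

>>> step_arm --pt "0.6 0 0 -0.02 0" --pt "0.6 0 0 -0.06 0" --pt "0.6 0 0 -0.09 0" --pt "0.6 0 0 -0.09 0" --pt "0.6 0 0 -0.09 0" --pt "0.6 0 0 -0.04 0" --pt "0.6 0 0 0 0" --pt "0.6 0 0 0 0"

```text
time: 8.35
tool_pos: [484.1, -368.9, 238.2]
tcp_rot: [3.142, 0.0, -3.096]
contact_force: [-0.2, 0.5, -0.6]
grip_width: 55.0
finger_force: 0.0
```

```bash
python3 -c "
from h import *
snap('w3');go(473,107,238,math.pi+.2)"
```

```text
t8.4 pos [ 483.8 -368.7  237.1] yaw -3.096 shift xyz [-0.022   0.9513 -0.0019] turn -0.0982 q6 -2.39
```

View pics/w3.png

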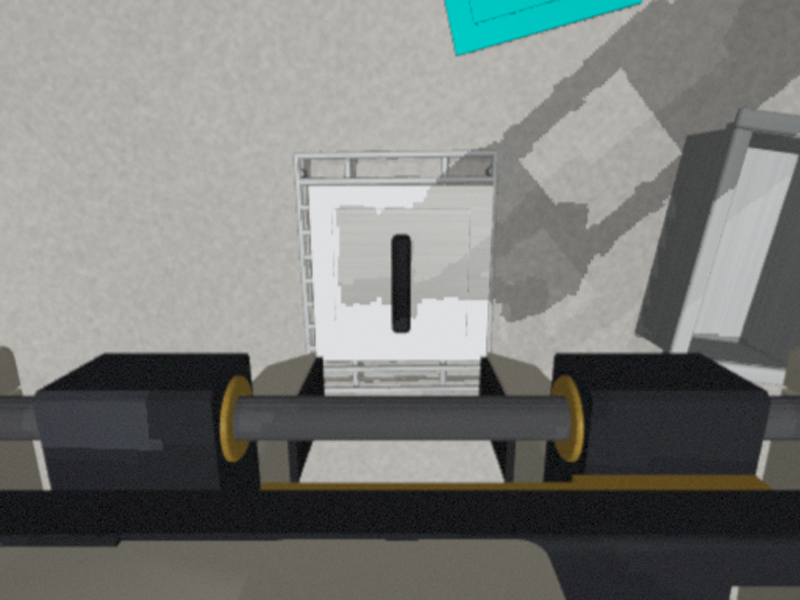

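The square lid lies flat on the rack, squared up and about 4 mm off the middle. Next I look at the open oblong pot.

>>> step_arm --pt "0.6 0.004 0.06 0 0" --pt "0.6 0.004 0.08 0 0" --pt "0.6 0.004 0.08 0 0" --pt "0.6 0.006 0.08 0 0" --pt "0.6 0.006 0.08 0 0" --pt "0.6 0.006 0.08 0 0" --pt "0.6 0.006 0.04 0 0" --pt "0.6 0 0 0 0"

```text
time: 9.2
tool_pos: [453.6, -117.6, 236.8]
tcp_rot: [3.139, -0.003, -3.093]
contact_force: [0.7, -1.4, 0.0]
grip_width: 55.0
finger_force: 0.0
```

>>> step_arm --pt "0.6 0 0 0 0"

```text
time: 9.3
tool_pos: [454.6, -120.3, 237.3]
tcp_rot: [3.141, -0.002, -3.095]
contact_force: [-0.6, 0.7, 0.6]
grip_width: 55.0
finger_force: 0.0
```

```bash
python3 -c "
from h import *
snap('w4');go(473,107,238,math.pi+.2)"
```

```text
t9.3 pos [ 454.8 -120.8  237.4] yaw -3.096 shift xyz [-0.0571  0.4535 -0.0012] turn -0.0982 q6 -2.04
```

View pics/w4.png

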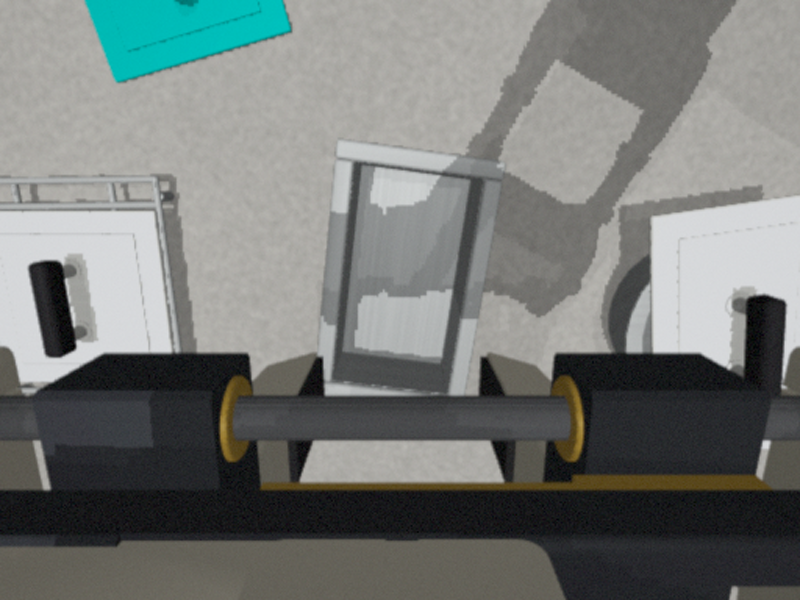

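```bash
python3 - <<'E'
from h import *
p=np.load("pics/w4.npz",allow_pickle=True)["p"][80:260,190:350,::-1]
cv2.imwrite("pics/w4c.png",cv2.resize(p,None,fx=3.3,fy=3.3,interpolation=cv2.INTER_CUBIC))
E
```

```text
(no output)
```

View pics/w4c.png

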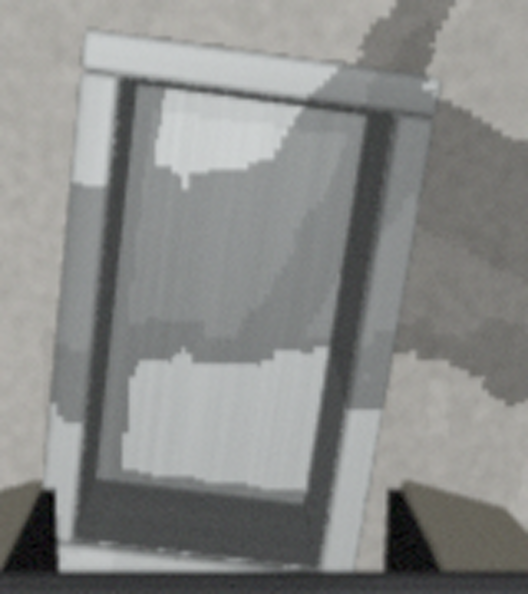

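The rim's outer corners in the crop are (85,30) and (438,80). The mouth corners are (119,76), (399,114), (322,569) and (75,540).

```bash
python3 - <<'E'
from h import *
q=lambda a:(np.array(a)/3.3+[190,80])*800/512
quad("w4",q([(119,76),(399,114),(322,569),(75,540)]),70)
o=meas("w4",q([(85,30),(438,80)]),70);print(o.round(1),np.linalg.norm(o[0]-o[1]))
d=o[1]-o[0];print(math.atan2(d[1],d[0])-math.pi/2); n=np.array([d[1],-d[0]])/np.linalg.norm(d[:2]);print("from outer edge",(o.mean(0)[:2]+88*n).round(1))
E
```

```text
centre [ 451.9 -118.5   70. ]
 side 84.7 yaw 1.488
 side 149.5 yaw 3.058
 side 83.7 yaw 1.491
 side 149.8 yaw 3.064
[[ 361.3 -165.    70. ]
 [ 370.5  -59.6   70. ]] 105.81732067399854
-0.08731461810571406
from outer edge [ 453.5 -120. ]
```

>>> step_arm --pt "0.6 -0.007 0.05 0 -0.05" --pt "0.6 -0.007 0.08 0 -0.05" --pt "0.6 -0.007 0.08 0 0" --pt "0.6 -0.007 0.08 0 0" --pt "0.6 -0.007 0.08 0 0" --pt "0.6 -0.007 0.07 0 0" --pt "0.6 0 0 0 0" --pt "0.6 0 0 0 0"

```text
time: 10.15
tool_pos: [438.7, 99.2, 237.8]
tcp_rot: [-3.141, -0.001, -2.938]
contact_force: [-0.3, 0.0, 0.0]
grip_width: 54.9
finger_force: 0.0
```

```bash
python3 -c "
from h import *
snap('w5');go(473,107,238,math.pi+.2)"
```

```text
t10.2 pos [438.7  98.6 237.8] yaw -2.939 shift xyz [-0.0706  0.0027 -0.0004] turn 0.0014 q6 -1.72
```

View pics/w5.png

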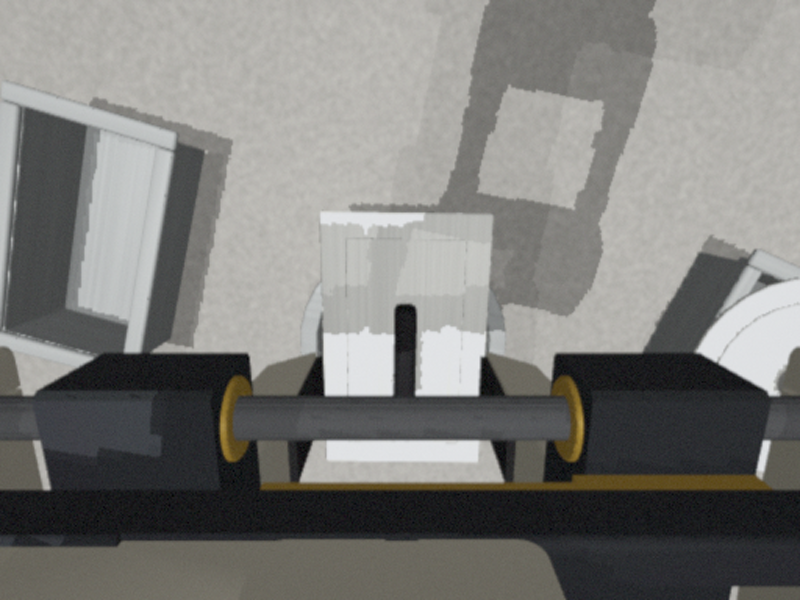

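The oblong lid's corners are at (320,212), (492,214), (479,462) and (327,461). The oblong pot's centre is about (453,-119.3), yaw -0.083.

```bash
python3 - <<'E'
from h import *
P=[(320,212),(492,214),(479,462),(327,461)]
quad("w5",P,74)
b=meas("w5",[(404.5,305)],110);print(b)
q=meas("w5",P,74).mean(0); d=meas("w5",P,74); e=d[2]+d[3]-d[0]-d[1]; y=math.atan2(e[1],e[0])
go(q[0],q[1],92,y)
E
```

```text
centre [476.6 108.7  74. ]
 side 110.0 yaw 1.763
 side 178.8 yaw 0.198
 side 111.5 yaw 1.767
 side 179.2 yaw 0.189
[[439.58250667 100.76934915 110.        ]]
t10.2 pos [438.7  98.6 237.8] yaw -2.939 shift xyz [-0.0784  0.0045  0.2916] turn 0.0056 q6 -1.72
```

>>> step_arm --pt "0.6 -0.04 0 0 0.006" --pt "0.6 -0.036 0.005 0.05 0" --pt "0.6 0 0 0.07 0" --pt "0.6 0 0 0.07 0" --pt "0.6 0 0 0.05 0" --pt "0.6 0 0 0.03 0" --pt "0.6 0 0 0.015 0" --pt "0.6 0 0 0.006 0"

```text
time: 11.0
tool_pos: [475.2, 108.3, 92.1]
tcp_rot: [3.142, -0.001, -2.95]
contact_force: [-0.7, 0.5, 0.6]
grip_width: 55.3
finger_force: 0.0
```

```bash
python3 -c "
from h import *
go(475.5,108.2,92,.194)"
```

```text
t11.0 pos [475.2 108.3  92.1] yaw -2.950 shift xyz [-0.0005 -0.0004  0.0002] turn -0.0016 q6 -1.70
```

>>> step_arm --pt "0 0 0 0 0" --pt "0 0 0 0 0" --pt "0 0 0 0 0" --pt "0 0 0 0 0" --pt "0 0 0 0 0" --pt "0 0 0 0 0" --pt "0 0 0 0 0" --pt "0 0 0 0 0"

```text
time: 11.8
tool_pos: [475.1, 109.7, 93.0]
tcp_rot: [3.142, 0.001, -2.948]
contact_force: [-0.9, 1.0, 3.0]
grip_width: 13.9
finger_force: 30.0
```

>>> step_arm --pt "0 0 0 -0.01 0" --pt "0 0 0 -0.03 0" --pt "0 0 0 -0.04 0" --pt "0 0 0 -0.04 0" --pt "0 0 0 -0.04 0" --pt "0 0 0 0 0"

```text
time: 12.4
tool_pos: [476.3, 109.8, 174.9]
tcp_rot: [-3.141, 0.005, -2.948]
contact_force: [1.3, -0.1, -1.8]
grip_width: 13.9
finger_force: 30.0
```

```bash
python3 -c "
from h import *
go(453,-119.3,172,-.083)"
```

```text
t12.4 pos [476.3 109.8 174.9] yaw -2.948 shift xyz [ 0.1339 -0.4406  0.0059] turn 0.1761 q6 -1.69
```

>>> step_arm --pt "0 0.022 -0.073 0 0" --pt "0 0.022 -0.073 0 0" --pt "0 0.022 -0.073 0 0" --pt "0 0.022 -0.073 0 0" --pt "0 0.023 -0.074 0 0" --pt "0 0.023 -0.074 0 0.058" --pt "0 0 0 0 0.058" --pt "0 0 0 0 0.06"

```text
time: 13.2
tool_pos: [450.7, -120.3, 171.4]
tcp_rot: [3.141, -0.002, 3.052]
contact_force: [0.2, 0.5, -1.9]
grip_width: 13.6
finger_force: 30.0
```

>>> step_arm --pt "0 0 0 0.04 0" --pt "0 0 0 0 0" --pt "0 0 0 0 0"

```text
time: 13.5
tool_pos: [451.0, -118.9, 152.0]
tcp_rot: [3.141, -0.002, 3.059]
contact_force: [-0.2, 0.1, -1.3]
grip_width: 14.1
finger_force: 30.0
```

```bash
python3 -c "
from h import *
go(453,-119.3,100,-.083);snap('w6')"
```

```text
t13.5 pos [ 451.  -118.9  152. ] yaw 3.059 shift xyz [-0.0041 -0.0005  0.1039] turn 0.0003 q6 -1.91
```

View pics/w6.png

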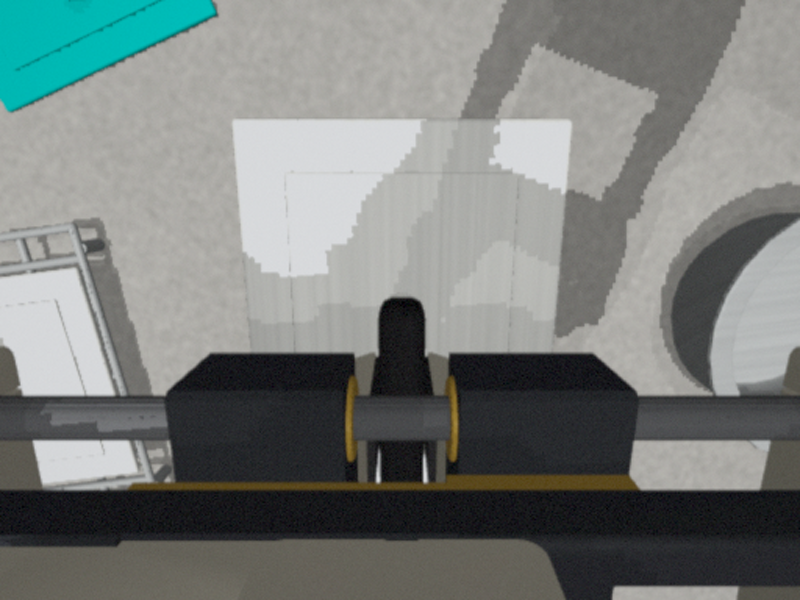

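The held lid's near edge runs from (233,120) to (571,120). I use it to find where the lid sits in the grip.

```bash
python3 - <<'E'
from h import *
o=meas("w6",[(233,120),(571,120)],134);d=o[1]-o[0];print(np.linalg.norm(d),"yaw",math.atan2(d[1],d[0])-math.pi/2)
n=np.array([d[1],-d[0]])/np.linalg.norm(d[:2]);print("lid centre",(o.mean(0)[:2]+90*n).round(1))
go(453,-119.3,96,-.083)
E
```

```text
109.54329048705516 yaw -0.08291343881926738
lid centre [ 453.  -119.4]
t13.6 pos [ 451.4 -119.   152.5] yaw 3.059 shift xyz [-0.0032 -0.0002  0.1131] turn 0.0003 q6 -1.91
```

>>> step_arm --pt "0 -0.001 0 0.03 0" --pt "0 0 0 0.04 0" --pt "0 0 0 0.03 0" --pt "0 0 0 0.01 0" --pt "0 0 0 0 0" --pt "0 0 0 0 0"

```text
time: 14.15
tool_pos: [452.6, -119.4, 98.5]
tcp_rot: [-3.141, 0.001, 3.059]
contact_force: [-0.1, -0.5, -1.5]
grip_width: 13.8
finger_force: 30.0
```

```bash
python3 -c "
from h import *
go(452,-119.3,92,-.083);print(bot.get_obs()['contact_force'])"
```

```text
t14.2 pos [ 452.6 -119.4   98.5] yaw 3.059 shift xyz [0.0013 0.0001 0.013 ] turn 0.0001 q6 -1.91
[-0.06620797 -0.48163204 -1.50419514]
```

>>> step_arm --pt "0 0 0 0.006 0" --pt "0 0 0 0.004 0" --pt "0 0 0 0.002 0" --pt "0 0 0 0 0"

```text
time: 14.55
tool_pos: [452.4, -119.3, 93.0]
tcp_rot: [-3.141, 0.001, 3.059]
contact_force: [-2.5, 1.1, 10.1]
grip_width: 13.9
finger_force: 30.0
```

>>> step_arm --pt "0.7 0 0 0 0" --pt "0.7 0 0 0 0" --pt "0.7 0 0 0 0" --pt "0.7 0 0 0 0" --pt "0.7 0 0 0 0"

```text
time: 15.05
tool_pos: [452.0, -119.2, 91.6]
tcp_rot: [3.141, -0.0, 3.059]
contact_force: [-0.6, 0.2, 0.5]
grip_width: 48.8
finger_force: 0.0
```

>>> step_arm --pt "0.7 0 0 -0.02 0" --pt "0.7 0 0 -0.06 0" --pt "0.7 0.03 0 -0.08 0" --pt "0.7 0.04 0 -0.08 0" --pt "0.7 0 0 -0.05 0" --pt "0.7 0 0 0 0" --pt "0.7 0 0 0 0"

```text
time: 15.75
tool_pos: [417.2, -116.4, 237.3]
tcp_rot: [-3.141, 0.002, 3.059]
contact_force: [-0.6, 0.2, 0.4]
grip_width: 64.5
finger_force: 0.0
```

```bash
python3 -c "
from h import *
snap('w7');go(440,107,238,math.pi)"
```

```text
t15.8 pos [ 416.8 -116.2  236.4] yaw 3.059 shift xyz [-0.0091  0.4486 -0.0032] turn -0.0529 q6 -1.94
```

View pics/w7.png

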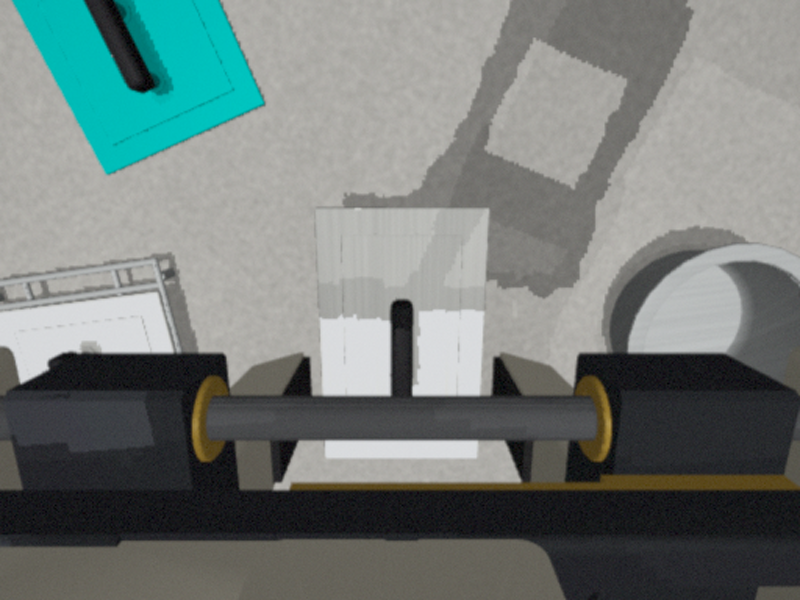

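The oblong lid covers its pot completely, squared up. From here I use the depth image to measure, since few pictures remain: the round pot's rim first.

>>> step_arm --pt "0.7 0 0.06 0 0" --pt "0.7 0 0.08 0 0" --pt "0.7 0 0.08 0 0" --pt "0.7 0 0.08 0 0" --pt "0.7 0 0.08 0 0" --pt "0.7 0 0.06 0 0" --pt "0.7 0 0 0 0" --pt "0.7 0 0 0 0"

```text
time: 16.6
tool_pos: [434.8, 103.2, 235.5]
tcp_rot: [-3.141, -0.003, 3.061]
contact_force: [0.5, -0.4, 0.4]
grip_width: 64.4
finger_force: 0.0
```

```bash
cat >> h.py <<'E'
def cloud(n,zlo,zhi,xy,r):
    "world points of a saved depth picture between two heights, within r of xy"
    a=np.load(f"pics/{n}.npz",allow_pickle=True); R,t,f,cx,cy=a["C"]; d=a["d"].astype(float)
    v,u=np.nonzero(d>0); z=d[v,u]
    w=(np.c_[(u-cx)/f*z,(v-cy)/f*z,z]-t)@R
    return w[(w[:,2]>zlo)&(w[:,2]<zhi)&(np.hypot(*(w[:,:2]-xy).T)<r)]
E
python3 - <<'E'
from h import *
from scipy.optimize import least_squares
snap('w8')
w=cloud("w8",62,78,(465,105),95); print(len(w),np.percentile(w[:,2],[5,50,95]))
# outer and inner edge of the ring: fit centre by penalising points outside 60..72
c=least_squares(lambda p:np.r_[np.clip(np.hypot(*(w[:,:2]-p).T)-72,0,None),np.clip(60-np.hypot(*(w[:,:2]-p).T),0,None)],w[:,:2].mean(0),loss="soft_l1").x
r=np.hypot(*(w[:,:2]-c).T);print(c,np.percentile(r,[1,5,50,95,99]))
a=np.degrees(np.arctan2(*(w[:,:2]-c).T[::-1]));print(np.histogram(a,12,(-180,180))[0])
for k in range(-180,180,30):
    s=r[(a>k)&(a<k+30)]
    if len(s)>20: print(k,np.percentile(s,[3,50,97]).round(1))
go(446,379,238)
E
```

```text
2746 [67.05330785 69.71704575 70.99369311]
[476.9032356 107.3197883] [59.49421323 59.90289803 65.54474105 71.10985343 71.54057245]
[385 370 350 333   7  10   0  55 110 364 370 392]
-180 [60.3 66.3 71.4]
-150 [60.1 66.  71.4]
-120 [59.7 65.3 71. ]
-90 [59.6 64.3 70.9]
30 [59.3 60.2 63. ]
60 [59.4 63.9 71.2]
90 [59.8 65.5 71. ]
120 [60.3 66.1 71.3]
150 [60.  66.2 71.4]
t16.6 pos [435.  102.6 235.7] yaw 3.059 shift xyz [ 0.0235  0.5528 -0.0046] turn -0.0000 q6 -1.43
```

>>> step_arm --pt "0.7 0.015 0.06 0 0" --pt "0.7 0.015 0.08 0 0" --pt "0.7 0.015 0.08 0 0" --pt "0.7 0.015 0.08 0 0" --pt "0.7 0.015 0.08 0 0" --pt "0.7 0.015 0.08 0 0" --pt "0.7 0.015 0.08 0 0" --pt "0.7 0 0 0 0"

```text
time: 17.45
tool_pos: [405.3, 378.9, 235.8]
tcp_rot: [3.141, -0.001, 3.061]
contact_force: [0.6, -0.2, -0.7]
grip_width: 64.2
finger_force: 0.0
```

>>> step_arm --pt "0.7 0 0 0 0"

```text
time: 17.55
tool_pos: [405.7, 375.5, 235.9]
tcp_rot: [-3.14, -0.001, 3.059]
contact_force: [-0.1, -0.0, 1.2]
grip_width: 64.4
finger_force: 0.0
```

```bash
python3 - <<'E'
from h import *
snap('w9')
w=cloud("w9",64,82,(446,378),85); k=cloud("w9",100,118,(446,378),40)
c,r=cv2.minEnclosingCircle(w[w[:,2]>72][:,:2].astype(np.float32)); print("plate",c,r,len(w))
c,r=cv2.minEnclosingCircle(k[:,:2].astype(np.float32)); print("knob",c,r,len(k),np.median(k[:,2]))
go(c[0],c[1],92)
E
```

```text
plate (441.1905517578125, 373.10443115234375) 78.18355560302734 11001
knob (446.03668212890625, 378.3031005859375) 15.883212089538574 831 109.29790930767142
t17.6 pos [405.9 374.9 236.1] yaw 3.058 shift xyz [-0.0795  0.0135  0.2882] turn -0.0000 q6 -0.88
```

>>> step_arm --pt "0.7 -0.04 0.013 0 0" --pt "0.7 -0.04 0 0.05 0" --pt "0.7 0 0 0.07 0" --pt "0.7 0 0 0.07 0" --pt "0.7 0 0 0.05 0" --pt "0.7 0 0 0.03 0" --pt "0.7 0 0 0.015 0" --pt "0.7 0 0 0.003 0"

```text
time: 18.4
tool_pos: [446.2, 378.0, 92.3]
tcp_rot: [-3.141, -0.001, 3.057]
contact_force: [1.1, -0.9, -0.1]
grip_width: 64.3
finger_force: 0.0
```

>>> step_arm --pt "0 0 0 0 0" --pt "0 0 0 0 0" --pt "0 0 0 0 0" --pt "0 0 0 0 0" --pt "0 0 0 0 0" --pt "0 0 0 0 0" --pt "0 0 0 0 0"

```text
time: 19.1
tool_pos: [446.0, 379.7, 93.2]
tcp_rot: [3.141, 0.001, 3.059]
contact_force: [-0.9, -0.8, 3.7]
grip_width: 30.6
finger_force: 30.0
```

```bash
python3 -c "
from h import *
go(446,378.3,92)"
```

```text
t19.1 pos [446.  379.7  93.2] yaw 3.059 shift xyz [-0.0003 -0.0027  0.0023] turn -0.0000 q6 -0.91
```

>>> step_arm --pt "0 0 0 -0.01 0" --pt "0 0 0 -0.03 0" --pt "0 0 0 -0.04 0" --pt "0 0 0 -0.04 0" --pt "0 0 0 -0.04 0" --pt "0 0 0 0 0" --pt "0 0 0 0 0"

```text
time: 19.8
tool_pos: [445.7, 379.4, 172.3]
tcp_rot: [-3.142, -0.0, 3.059]
contact_force: [-0.7, 0.5, -1.5]
grip_width: 30.5
finger_force: 30.0
```

```bash
python3 -c "
from h import *
go(476.5,107.3,172)"
```

```text
t19.8 pos [445.7 379.4 172.3] yaw 3.059 shift xyz [-1.066e-01 -5.371e-01  5.000e-04] turn -0.0000 q6 -0.91
```

>>> step_arm --pt "0 -0.015 -0.075 0 0" --pt "0 -0.015 -0.077 0 0" --pt "0 -0.015 -0.077 0 0" --pt "0 -0.015 -0.077 0 0" --pt "0 -0.015 -0.077 0 0" --pt "0 -0.016 -0.077 0 0" --pt "0 -0.016 -0.077 0 0" --pt "0 0 0 0.03 0"

```text
time: 20.6
tool_pos: [477.9, 103.5, 157.6]
tcp_rot: [-3.141, 0.002, 3.054]
contact_force: [0.0, 0.8, -1.7]
grip_width: 30.8
finger_force: 30.0
```

>>> step_arm --pt "0 0 0 0.03 0" --pt "0 0 0 0.03 0" --pt "0 0 0 0.03 0" --pt "0 0 0 0.02 0" --pt "0 0 0 0 0" --pt "0 0 0 0 0"

```text
time: 21.2
tool_pos: [476.8, 107.5, 102.5]
tcp_rot: [-3.142, -0.001, 3.059]
contact_force: [-0.4, 0.1, -1.2]
grip_width: 30.6
finger_force: 30.0
```

```bash
python3 -c "
from h import *
snap('w10');
w=cloud('w10',72,90,(476.5,107),82);print(len(w))
c,r=cv2.minEnclosingCircle(w[:,:2].astype(np.float32));print(c,r)
go(476.5,107.3,93.2)"
```

```text
24300
(468.680419921875, 107.28843688964844) 71.49787902832031
t21.2 pos [477.1 107.6 102.9] yaw 3.059 shift xyz [ 0.0012 -0.0006  0.0195] turn -0.0000 q6 -1.42
```

```bash
python3 - <<'E'
from h import *
from scipy.optimize import least_squares
w=cloud('w10',72,92,(476.5,107),95)[:,:2]
h=cv2.convexHull(w.astype(np.float32))[:,0]; h=h[h[:,0]<440]
c=least_squares(lambda p:np.hypot(*(h-p[:2]).T)-p[2],[476,107,73],loss="soft_l1").x;print(c,len(h))
c=least_squares(lambda p:np.hypot(*(h-p[:2]).T)-73,[476,107],loss="soft_l1").x;print(c,w.min(0))
E
```

```text
[477.4973569  106.74827307  72.75599679] 25
[477.77603834 106.73573079] [404.84786541  36.00478247]
```

>>> step_arm --pt "0 0 0 0.01 0" --pt "0 0 0 0.005 0" --pt "0 0 0 0.004 0" --pt "0 0 0 0.003 0" --pt "0 0 0 0 0"

```text
time: 21.75
tool_pos: [477.0, 107.5, 93.1]
tcp_rot: [3.141, 0.001, 3.059]
contact_force: [-4.1, -0.5, 12.2]
grip_width: 30.8
finger_force: 30.0
```

>>> step_arm --pt "0.7 0 0 0 0" --pt "0.7 0 0 0 0" --pt "0.7 0 0 0 0" --pt "0.7 0 0 0 0" --pt "0.7 0 0 0 0"

```text
time: 22.25
tool_pos: [476.9, 107.5, 91.6]
tcp_rot: [3.142, -0.0, 3.059]
contact_force: [0.1, -0.0, 1.4]
grip_width: 63.0
finger_force: 0.0
```

>>> step_arm --pt "0.7 0 0 -0.02 0" --pt "0.7 0 0 -0.06 0" --pt "0.7 0.02 0 -0.08 0" --pt "0.7 0.05 0 -0.08 0" --pt "0.7 0.01 0 -0.04 0" --pt "0.7 0 0 0 0" --pt "0.7 0 0 0 0"

```text
time: 22.95
tool_pos: [437.1, 110.8, 232.1]
tcp_rot: [3.141, 0.001, 3.059]
contact_force: [0.3, 0.0, 0.8]
grip_width: 64.5
finger_force: 0.0
```

```bash
python3 -c "
from h import *
snap('w11')
k=cloud('w11',100,118,(477,107),40);print(cv2.minEnclosingCircle(k[:,:2].astype(np.float32)),np.median(k[:,2]))
w=cloud('w11',70,82,(477,107),85)
print(len(w),w.min(0),w.max(0),np.percentile(w[:,2],[2,50,98]))
go(400,375.3,238,2.955)"
```

```text
((477.1325378417969, 106.36918640136719), 16.010448455810547) 109.37851152566867
10148 [404.86982894  34.15095511  70.79073461] [549.47271879 179.2715648   79.03682046] [72.75490455 75.02315832 76.81767144]
t23.0 pos [436.9 110.7 231.2] yaw 3.059 shift xyz [ 0.1174  0.5212 -0.0135] turn 0.0659 q6 -1.41
```

The round lid lies flat, centred within 1 mm of its pot. Next I measure the bare square pot.

>>> step_arm --pt "0.7 0.017 0.06 -0.01 0" --pt "0.7 0.017 0.077 -0.01 0" --pt "0.7 0.017 0.077 -0.01 0" --pt "0.7 0.017 0.077 -0.01 0" --pt "0.7 0.017 0.077 -0.01 0" --pt "0.7 0.017 0.077 -0.01 0" --pt "0.7 0.015 0.076 0 0" --pt "0.7 0 0 0 0.066"

```text
time: 23.8
tool_pos: [399.2, 378.9, 259.5]
tcp_rot: [-3.141, -0.003, 2.957]
contact_force: [-0.3, -0.8, -0.0]
grip_width: 64.3
finger_force: 0.0
```

>>> step_arm --pt "0.7 0 0 0 0" --pt "0.7 0 0 0 0"

```text
time: 24.0
tool_pos: [400.3, 374.8, 260.3]
tcp_rot: [-3.14, -0.002, 2.957]
contact_force: [-0.6, -0.4, 0.1]
grip_width: 64.1
finger_force: 0.0
```

```bash
python3 - <<'E'
from h import *
from scipy.optimize import least_squares
snap('w12')
w=cloud("w12",64,76,(443,376),100)[:,:2];print(len(w),w.min(0),w.max(0))
print(cv2.minAreaRect(w.astype(np.float32)))
def f(p):
    c,s=math.cos(p[2]),math.sin(p[2]); q=np.abs((w-p[:2])@np.array([[c,-s],[s,c]])).max(1)
    return np.clip(q-66,0,None)+np.clip(54-q,0,None)
for y in(-.3,-.2,-.1):
    r=least_squares(f,[443,376,y],x_scale=[1,1,.02],loss="soft_l1"); print(r.x,r.cost)
q=(w-r.x[:2])@np.array([[math.cos(r.x[2]),-math.sin(r.x[2])],[math.sin(r.x[2]),math.cos(r.x[2])]])
for s,ax in((1,0),(-1,0),(1,1),(-1,1)):
    m=s*q[:,ax]>np.abs(q[:,1-ax])+5; print(s,ax,m.sum(),np.percentile(s*q[m,ax],[3,97]) if m.sum() else "")
go(484,-369,238,3.187)
E
```

```text
2977 [364.2135036  302.75946182] [499.82848942 451.56278126]
((432.5773620605469, 377.29644775390625), (132.08087158203125, 115.76482391357422), 78.97366333007812)
[ 4.40400528e+02  3.75771816e+02 -1.89468886e-01] 0.2638999132972084
[ 4.40646704e+02  3.75724607e+02 -1.89468886e-01] 0.26389991329719087
[ 4.40646709e+02  3.75724606e+02 -1.89468886e-01] 0.26389991329718665
1 0 0 
-1 0 1094 [54.69720177 65.77967029]
1 1 783 [54.05536584 65.28087928]
-1 1 911 [54.0432965  65.31997353]
t24.1 pos [400.4 374.6 260.8] yaw 2.956 shift xyz [-0.4382 -1.4309  0.0456] turn -0.1469 q6 -0.77
```

>>> step_arm --pt "0.6 -0.02 -0.06 0 0" --pt "0.6 -0.027 -0.088 0 0" --pt "0.6 -0.027 -0.088 0 0" --pt "0.6 -0.027 -0.088 0 0" --pt "0.6 -0.027 -0.088 0 0" --pt "0.6 -0.027 -0.088 0 0" --pt "0.6 -0.027 -0.088 0 0" --pt "0.6 -0.027 -0.088 0 0"

```text
time: 24.85
tool_pos: [439.9, 21.1, 261.8]
tcp_rot: [3.142, 0.0, 2.955]
contact_force: [0.7, -0.3, 0.0]
grip_width: 55.2
finger_force: 0.0
```

>>> step_arm --pt "0.6 -0.027 -0.088 0 0" --pt "0.6 -0.027 -0.088 0 0" --pt "0.6 -0.027 -0.088 0 0" --pt "0.6 -0.027 -0.088 0 0" --pt "0.6 -0.027 -0.088 0 0" --pt "0.6 -0.027 -0.088 0 0" --pt "0.6 -0.027 -0.088 0 0" --pt "0.6 -0.027 -0.088 0 0"

```text
time: 25.65
tool_pos: [480.1, -344.8, 261.6]
tcp_rot: [3.141, -0.0, 2.955]
contact_force: [1.0, 0.4, -0.2]
grip_width: 55.2
finger_force: 0.0
```

>>> step_arm --pt "0.6 0 0 0.04 -0.07" --pt "0.6 0 0 0 -0.077" --pt "0.6 0 0 0 0" --pt "0.6 0 0 0 0"

```text
time: 26.05
tool_pos: [480.7, -342.6, 241.9]
tcp_rot: [-3.141, 0.0, -3.101]
contact_force: [0.2, -0.7, 0.7]
grip_width: 55.0
finger_force: 0.0
```

```bash
python3 - <<'E'
from h import *
snap('w13')
k=cloud("w13",57,68,(484,-369),45);print(len(k),cv2.minAreaRect(k[:,:2].astype(np.float32)),np.median(k[:,2]))
w=cloud("w13",23,32,(484,-369),110);print(len(w),cv2.minAreaRect(w[:,:2].astype(np.float32)))
go(484.3,-369.2,44,3.187)
E
```

```text
769 ((483.5577697753906, -370.157958984375), (68.32310485839844, 13.974259376525879), 2.7554996013641357) 61.3972215766166
11582 ((486.58587646484375, -372.45831298828125), (186.8091583251953, 146.72325134277344), 3.164283275604248)
t26.1 pos [ 480.9 -342.4  242.2] yaw -3.100 shift xyz [-0.0046 -0.0538  0.3964] turn -0.0025 q6 -2.36
```

>>> step_arm --pt "0.6 -0.004 -0.055 0 -0.002" --pt "0.6 0 0 0.07 0" --pt "0.6 0 0 0.08 0" --pt "0.6 0 0 0.08 0" --pt "0.6 0 0 0.06 0" --pt "0.6 0 0 0.05 0" --pt "0.6 0 0 0.03 0" --pt "0.6 0 0 0 0"

```text
time: 26.9
tool_pos: [483.4, -368.5, 54.8]
tcp_rot: [3.139, -0.003, -3.095]
contact_force: [-0.5, 0.4, 0.2]
grip_width: 55.0
finger_force: 0.0
```

```bash
python3 -c "
from h import *
go(484,-369.9,44,3.187)"
```

```text
t26.9 pos [ 483.4 -368.5   54.8] yaw -3.095 shift xyz [-0.001  -0.0028  0.0217] turn 0.0005 q6 -2.39
```

>>> step_arm --pt "0.6 -0.001 -0.003 0.017 0" --pt "0.6 0 0 0.003 0" --pt "0 0 0 0 0" --pt "0 0 0 0 0" --pt "0 0 0 0 0" --pt "0 0 0 0 0" --pt "0 0 0 0 0" --pt "0 0 0 0 0"

```text
time: 27.7
tool_pos: [484.9, -370.8, 46.8]
tcp_rot: [3.141, 0.0, -3.094]
contact_force: [-0.7, 1.2, 1.1]
grip_width: 13.7
finger_force: 30.0
```

>>> step_arm --pt "0 0 0 0 0" --pt "0 0 0 0 0" --pt "0 0 0 0 0"

```text
time: 28.0
tool_pos: [484.9, -370.8, 46.8]
tcp_rot: [3.141, -0.0, -3.094]
contact_force: [-0.3, 2.1, 2.1]
grip_width: 13.8
finger_force: 30.0
```

>>> step_arm --pt "0 0 0 -0.01 0" --pt "0 0 0 -0.04 0" --pt "0 0 0 -0.06 0" --pt "0 0 0 -0.06 0" --pt "0 0 0 -0.06 0" --pt "0 0 0 -0.03 0" --pt "0 0 0 0 0.06" --pt "0 0 0 0 0.06"

```text
time: 28.8
tool_pos: [484.9, -371.4, 177.4]
tcp_rot: [-3.141, 0.001, 2.997]
contact_force: [0.9, -0.5, -3.2]
grip_width: 13.6
finger_force: 30.0
```

```bash
python3 -c "
from h import *
go(440.7,375.7,175,2.952)"
```

```text
t28.8 pos [ 484.9 -371.4  177.4] yaw 2.997 shift xyz [0.3034 1.4657 0.0047] turn 0.0284 q6 -2.20
```

>>> step_arm --pt "0 0 0 0 0.029" --pt "0 0.012 0.05 0 0" --pt "0 0.02 0.078 0 0" --pt "0 0.02 0.078 0 0" --pt "0 0.02 0.078 0 0" --pt "0 0.02 0.078 0 0" --pt "0 0.02 0.078 0 0" --pt "0 0.02 0.078 0 0"

```text
time: 29.6
tool_pos: [467.7, -103.0, 176.8]
tcp_rot: [-3.141, 0.0, 2.955]
contact_force: [0.7, 0.4, -2.2]
grip_width: 13.8
finger_force: 30.0
```

>>> step_arm --pt "0 0.02 0.078 0 0" --pt "0 0.02 0.078 0 0" --pt "0 0.02 0.078 0 0" --pt "0 0.02 0.078 0 0" --pt "0 0.02 0.078 0 0" --pt "0 0.02 0.078 0 0" --pt "0 0.02 0.078 0 0" --pt "0 0.02 0.078 0 0"

```text
time: 30.4
tool_pos: [447.1, 218.6, 176.9]
tcp_rot: [-3.142, 0.001, 2.955]
contact_force: [0.1, -0.8, -2.6]
grip_width: 13.8
finger_force: 30.0
```

```bash
python3 -c "
from h import *
go(440.7,375.7,175,2.952)"
```

```text
t30.4 pos [447.1 218.6 176.9] yaw 2.955 shift xyz [0.071  0.3063 0.0037] turn 0.0018 q6 -1.08
```

>>> step_arm --pt "0 0.016 0.065 0 0" --pt "0 0.016 0.065 0 0" --pt "0 0.016 0.065 0 0" --pt "0 0.013 0.05 0 0" --pt "0 0.005 0.02 0 0.002" --pt "0 0 0 0 0" --pt "0 0 0 0 0"

```text
time: 31.1
tool_pos: [439.6, 352.5, 176.5]
tcp_rot: [-3.141, -0.0, 2.952]
contact_force: [-0.4, -0.2, -0.9]
grip_width: 13.9
finger_force: 30.0
```

```bash
python3 -c "
from h import *
go(440.7,375.7,115,2.952)"
```

```text
t31.1 pos [439.6 352.5 176.5] yaw 2.952 shift xyz [0.0066 0.0459 0.1231] turn -0.0002 q6 -0.84
```

>>> step_arm --pt "0 0.006 0.046 0 0" --pt "0 0 0 0.04 0" --pt "0 0 0 0.04 0" --pt "0 0 0 0.043 0" --pt "0 0 0 0 0" --pt "0 0 0 0 0"

```text
time: 31.7
tool_pos: [441.4, 375.7, 115.7]
tcp_rot: [-3.141, -0.0, 2.951]
contact_force: [0.7, -0.2, -1.6]
grip_width: 14.0
finger_force: 30.0
```

```bash
python3 - <<'E'
from h import *
go(440.7,375.7,94.8,2.952)
snap('w14')
w=cloud("w14",85,108,(440,376),110)[:,:2];print(len(w))
h=w[w[:,0]<445]
c,s=math.cos(-.189),math.sin(-.189);q=(h-[440.7,375.7])@np.array([[c,-s],[s,c]])
m=np.abs(q[:,1])<55
# near edge line and sides, in pot axes
def edge(u,v,sgn):
    b=np.round(u/4); E=np.array([[v0.mean() if 0 else u[b==k].mean(),sgn*np.max(sgn*v[b==k])] for k in np.unique(b) if (b==k).sum()>20 for v0 in[v[b==k]]]); return E
e=edge(q[m,1],q[m,0],-1);print("near edge",np.median(e[:,1]),"tilt",np.polyfit(e[:,0],e[:,1],1)[0])
m=q[:,0]>-60
for g in(1,-1):
    e=edge(q[m,0],q[m,1],g);print("side",np.median(e[:,1]),np.polyfit(e[:,0],e[:,1],1)[0],len(e))
E
```

```text
t31.7 pos [441.4 375.7 115.7] yaw 2.951 shift xyz [ 0.0015 -0.0002  0.0417] turn -0.0009 q6 -0.81
25381
near edge -67.43312578074148 tilt 0.0024526213788943424
side 67.03440461673257 -0.005165653581265818 14
side -68.32988933831159 -0.00958924858017596 14
```

The held lid is within 1 mm and 0.5° of the pot, so I lower and release it.

>>> step_arm --pt "0 0.001 0.001 0.02 0" --pt "0 0 0 0.012 0" --pt "0 0 0 0.007 0" --pt "0 0 0 0.004 0" --pt "0 0 0 0.002 0" --pt "0 0 0 0 0"

```text
time: 32.35
tool_pos: [440.4, 377.1, 94.8]
tcp_rot: [3.141, 0.001, 2.952]
contact_force: [-5.2, -4.3, 13.0]
grip_width: 14.2
finger_force: 30.0
```

>>> step_arm --pt "0.6 0 0 0 0" --pt "0.6 0 0 0 0" --pt "0.6 0 0 0 0" --pt "0.6 0 0 0 0" --pt "0.6 0 0 0 0"

```text
time: 32.85
tool_pos: [440.6, 377.2, 92.5]
tcp_rot: [-3.141, -0.0, 2.952]
contact_force: [-0.6, 0.8, -0.1]
grip_width: 49.2
finger_force: 0.0
```

>>> step_arm --pt "0.6 0 0 -0.02 0" --pt "0.6 0 0 -0.06 0" --pt "0.6 0 0 -0.09 0" --pt "0.6 0.06 0 -0.06 0" --pt "0.6 0.06 0 -0.06 0" --pt "0.6 0 0 0 0" --pt "0.6 0 0 0 0"

```text
time: 33.55
tool_pos: [381.6, 388.8, 239.0]
tcp_rot: [3.14, 0.002, 2.953]
contact_force: [-0.4, -0.2, 0.1]
grip_width: 55.1
finger_force: 0.0
```

```bash
python3 - <<'E'
from h import *
snap("w15"); snap("t9","top")
p=np.load("pics/t9.npz",allow_pickle=True)["p"]
a=cv2.resize(np.load("pics/w15.npz",allow_pickle=True)["p"],(400,300)); b=cv2.resize(p[140:300,110:430],(800,400)) if 0 else cv2.resize(p[100:300,80:430],(700,400),interpolation=cv2.INTER_CUBIC)
im=np.zeros((600,800,3),np.uint8); im[:300,:400]=0
im=np.zeros((600,700,3),np.uint8); im[:400]=b; im[400:,:267]=cv2.resize(a,(267,200))
cv2.imwrite("pics/f1.png",im[:,:,::-1])
k=cloud("w15",102,118,(441,376),50);print(cv2.minAreaRect(k[:,:2].astype(np.float32)))
w=cloud("w15",70,82,(441,376),97);print(len(w),cv2.minAreaRect(w[:,:2].astype(np.float32)),np.percentile(w[:,2],[2,50,98]))
E
```

```text
((439.2728271484375, 376.19110107421875), (12.851916313171387, 69.42462158203125), 78.89242553710938)
9658 ((439.5620422363281, 376.2510070800781), (136.17523193359375, 135.30441284179688), 79.118896484375) [72.6627068  74.61391736 76.42480518]
```

View pics/f1.png

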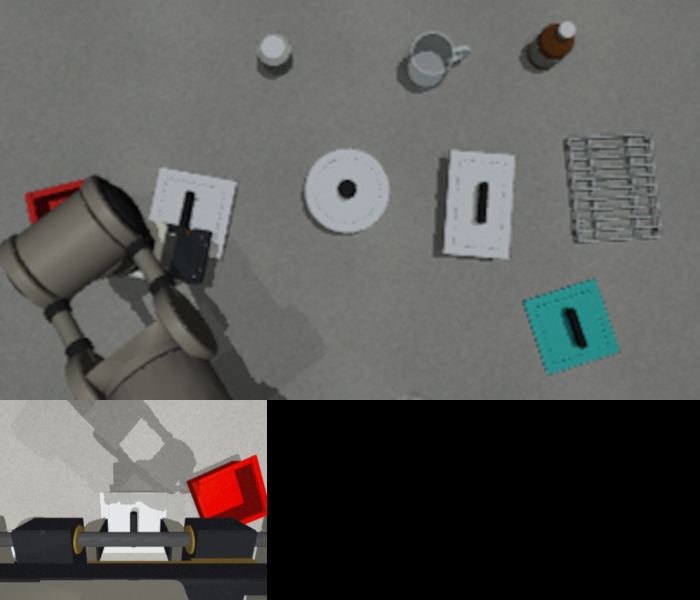

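The top view shows all three lids on their own pots at (190,205), (346,190) and (480,203), with no pot rim showing. The rack is empty and everything else stands where it was. The square lid measures flat and within about 1.5 mm of its pot's centre.

```bash
python3 -c "
from plant import bot
print(bot.close_job())"
```

```text
the job is handed in; nothing more can be done
None
```

I put the round, oblong and square lids each on its own pot, flat, squared up and centred to within about 2 mm; the square lid waited on the rack, and I handed the job in at about 34 s of the 104 s.

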